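Unload the watch-parts dryer

ROBOT

A 6-joint arm with a two-finger parallel gripper is mounted at the origin on the work surface. World frame = base frame: x ahead of the robot, y to its left, z up, the work surface at z = 0. Lengths are in mm, angles in degrees, forces in N, time in s.
With the tool pointing down it reaches from about 225 to 725 mm from the base axis. Payload 3.1 kg.
Tool frame: the origin (TCP) lies at the very end of the fingers, on their centre line; the grasp point (between the pads) lies 19 mm behind it; z points along the fingers, y is the direction in which the jaws open and shut (so a half turn about z gives the same grasp; the last joint's range is limited). The gripper opens to 85 mm and grips with 20 to 120 N. Pads are 22 mm wide; open, the fingers measure 114 mm over their backs; the gripper's body (76 mm by 85 mm) begins 54 mm behind the grasp point. The pads swing forward as they close: fully open they stand 13 mm farther back than shut.
Start: joints at [-71.666, 2.75, 5.684, 92.934, 0, 82.678], TCP at [227.301, -473.235, 231.312] pointing down, gripper open.
Joint ranges: [-166.93, 166.93], [-56.73, 111.36], [-69.38, 81.34], [-121.58, 131.49], [-85.45, 84.26], [-180, 180]. Speed limits (degrees/s): [159.86, 159.86, 180, 180, 180, 180].

INTERFACE

Orientations are given as [roll, pitch, yaw] about the fixed x, y, z axes, in that order (R = Rz(yaw) Ry(pitch) Rx(roll)).
In Python, from rig import robot gives the robot as it stands.
- The arm moves only by the tool arm_command, never from a script. Its argument "commands" is a list of rows, each an object with "linear": the shift along the tool's x, y, z in m, a list of three; "dr": the turn, a rotation vector about the tool's x, y, z in rad, a list of three; "claw": the finger opening in m, from 0 to 0.0854. In form: [{"linear": [dx, dy, dz], "dr": [rx, ry, rz], "claw": claw}, ...]. A call has 1 to 5 rows; each row is the pose to reach, as a shift and turn from the pose commanded when the call began, along the tool's axes at that moment; what a row does not reach only later rows make up. A row lasts 1/12 s, in which the tool goes at most 41.7 mm and 7.16 degrees, less where a joint would pass 70% of its speed; a pose out of reach is approached as far as the arm can. A call with a gripper value outside its range is refused whole. The fingers move at their own pace and stop on an object; "force" is the grip in N (left out, the last holds). Time passes only in rows, so rows that repeat a pose let the fingers close. It gives the time, the measured TCP pose, the force and the opening at its end, in the units of the state.
- robot.sense(): the state, without advancing time (a new reading comes with each control period).
- robot.snapshot(name): name is "side" or "top"; returns a dict with "color" (420x560x3 uint8, red, green, blue), "depth" (420x560 float32, mm along the optical axis (not along the pixel's ray), 0 where there is no reading), "fx", "fy", "cx", "cy" (pixels), "rvec" (rotation vector, rad) and "tvec" (3), from world to camera coordinates, as OpenCV has them. Camera axes: x right, y down, z forward; pixel columns grow to the right and rows downward; lengths in mm; the calibration is good to about 2 mm. A picture is of the moment at which its call begins.
- robot.finish_job(): hands the job in, once; it reports no verdict.
The state is a dict: "time": time; "q": joint angles; "joint_velocities": joint speeds; "joint_efforts": joint torques, N m; "ee_pos": TCP position; "eef_rot": TCP orientation; "force": force on the tool from outside, world axes, zero at the start; "ft_torque": the same for the moment, N m; "width": finger opening in mm.
Only numpy, scipy, OpenCV 4.12 (cv2) and the standard library are available. Lean on these libraries where they do the work, as an engineer would, in place of code of your own. Each camera call takes 0.05 s, during which the arm holds its last target. There are 200 camera calls.

TASK

The cleaned watch parts are dry: press the red stop button while the dryer's lid is still shut, swing the lid up by its bar until it stands upright by itself, and draw the wire basket out of the chamber by its orange grip. Carry it level to the green parts tray and finish while holding it there, still, square with the tray and centred over it, its underside about 10 cm above the bench, so that no tiny part can get lost. Do not tip the basket, leave the lid standing open, and leave the other things on the bench where they are.

Things in the scene. Friction and masses are not known exactly. Their poses are not given: they have to be found in the camera images.
- dryer: bench-top parts dryer, blue housing 222 x 235 x 125 mm, fixed. Origin at bench height under the centre of its open chamber; z up, x from the robot side (front) to the hinge side (back), y to the left. A low front deck (top 85 mm up, x -137 to -67 mm) carries the red stop button and a black control panel. The chamber behind it is 110 mm (x) by 190 mm (y) inside, floor 35 mm up, rim 125 mm up; walls 12 mm (front), 30 mm (back), 22 mm (sides).
- stop (a joint): travel of the stop button: 0 out, 0.006 m fully down. It springs back; pressed well down counts (4 mm or more); fully down takes about 5 N.
- stop_top (a point): centre of the top face of the red stop button (24 mm across), at x -108, y -85 mm of the dryer, on its front deck; it is pressed straight down.
- lid (a joint): angle of the lid: 0 shut, 1.57 upright, stop at 1.85 rad (leaning back). The stiff hinge holds the lid at any angle; about 3 N at the bar moves it. Open, the lid stands like a wall 78 mm behind the chamber's centre.
- lid_bar (a point): middle of the lid's white round pull bar: 12 mm thick, 98 mm long along the dryer's y, its axis 47 mm from the lid's front edge (41 mm free gap), on two thin arms at its ends (y +-45 mm). Shut: 133 mm above the bench, 48 mm above the deck. The lid is a 12 mm aluminium plate 144 x 222 mm. The bar can turn in the fingers, so a gripper closing across it (along the dryer's x) can point down all the way up.
- hinge (a point): middle of the lid's hinge axis, fixed on the dryer at x +78, z 133 mm; the axis runs along the dryer's y. The bar swings on a circle of 195 mm radius about it, first up, then back.
- basket: loose wire basket with watch parts in it, 0.2 to 0.4 kg, 96 mm (x) by 165 mm (y), walls 42 mm high. Origin at the centre of its underside, z up. At the start it stands on the chamber floor under the lid, its axes within 0.03 rad of the dryer's, 2 to 20 mm free on each side; it comes out straight up.
- basket_grip (a point): centre of the orange grip sleeve at the top of the basket's bail, 75 mm above the underside over the basket's centre: a round sleeve 12 mm thick, 54 mm long along the basket's x, so it is pinched from above with the fingers closing along the basket's y. Below it 33 mm are free down to the level of the basket's rim. The bail's wires go down from its ends to the middles of the long walls.
- tray: parts tray, fixed: wooden rim 160 mm (x) by 240 mm (y), 14 mm high, green lining inside, lying flat on the bench. Origin at bench height under its centre; its long side is its y.
- tray_mid (a point): centre of the tray's green lining, 4 mm above the bench; axes as the tray.
- loupe_mid (a point): centre of a black eyeglass loupe standing on the bench, 42 mm across, 34 mm high. To be left alone.
- holder_mid (a point): centre of a black movement holder with a brass watch movement, 34 x 46 mm, 26 mm high. To be left alone.
- oilstand_mid (a point): centre of a blue oil-cup stand with three white cups and a green one, 62 x 62 mm, 24 mm high. To be left alone.
- roundbasket_mid (a point): centre of a small round wire basket, 64 mm across, 20 mm high. To be left alone.

How it is judged:
By the outcome, as a careful person would: the job done as asked, in the order asked, and still so for the second after the job is handed in, while the arm keeps its last pose, push and grip.
It also fails if it takes over 72 s, if anything falls off the work surface, if the arm or the gripper's body presses on something with over 40 N, if the wrist force passes 120 N, or if a joint passes its speed limit or range.

## Working session

There is one attempt and no reset: what is moved stays moved. The work goes in short steps, Python scripts to look and compute and a tool call to move; the robot and the scene stay as the last step left them, time stands still between calls to the robot, and variables do not carry over. Pictures are saved under pics/ and viewed, about 8 in all and at most 12, crops included, and the job is handed in when it is done.

Besides the shell and the picture viewer there is one more tool, called after "Emit:" in YAML: its name, and indented under it one key for each argument. arm_command: Moves the arm, as the interface text tells. Its arguments: {"type":"object","properties":{"commands":{"type":"array","items":{"type":"object","properties":{"linear":{"type":"array","items":{"type":"number"}},"dr":{"type":"array","items":{"type":"number"}},"claw":{"type":"number"}}}},"force":{"type":"number"}},"required":["commands"]}

```bash
mkdir -p pics; cat > h.py <<'E'
import numpy as np, cv2
from rig import robot
def snap(n,save=None):
    s=robot.snapshot(n)
    if save: cv2.imwrite('pics/'+save,s['color'][:,:,::-1])
    s['R']=cv2.Rodrigues(np.array(s['rvec'],float))[0]; s['t']=np.array(s['tvec'],float).ravel()
    return s
def ray(s,u,v,z):
    d=s['R'].T@np.array([(u-s['cx'])/s['fx'],(v-s['cy'])/s['fy'],1]); c=-s['R'].T@s['t']
    return c+d*(z-c[2])/d[2]
def proj(s,p):
    q=s['R']@np.array(p,float)+s['t']; return [s['fx']*q[0]/q[2]+s['cx'],s['fy']*q[1]/q[2]+s['cy']]
def deproj(s):
    v,u=np.mgrid[:420,:560]; d=s['depth'].astype(float)
    P=np.stack([(u-s['cx'])/s['fx']*d,(v-s['cy'])/s['fy']*d,d],-1)
    return (P-s['t'])@s['R']
E
python3 - <<'E'
from h import *
for n in('top','side'):
    s=snap(n,n+'0.png'); print(n,-s['R'].T@s['t'],s['R'][2])
    np.savez(n+'0.npz',**s)
print(robot.sense())
E
```

```text
top [ 551.24449823    7.97916795 1055.34424664] [ 0.03074962 -0.00305876 -0.99952244]
side [-154.34826254  739.59180727 1229.12788781] [ 0.48703783 -0.4755953  -0.73253209]
{'time': 0.1, 'q': array([-7.16635747e+01,  2.78881541e+00,  5.59869876e+00,  9.29331463e+01,
       -4.14156094e-04,  8.26790575e+01]), 'joint_velocities': array([ 0.00505025, -0.13693146,  0.28492048,  0.0033811 ,  0.00462379,
       -0.00181301]), 'joint_efforts': array([ 2.62753347e-03, -3.39849865e+01,  3.20936108e+01,  1.58915645e-02,
       -1.62371871e-04, -2.14162256e-06]), 'ee_pos': array([ 227.13961243, -472.69843843,  230.21615668]), 'eef_rot': array([-1.79877689e+02, -1.52962553e-02,  2.56573519e+01]), 'force': array([-0.24353936,  0.19052481,  0.00227025]), 'ft_torque': array([ 0.02572552,  0.01183161, -0.00298506]), 'width': 85.67471943410935}
```

View pics/top0.png

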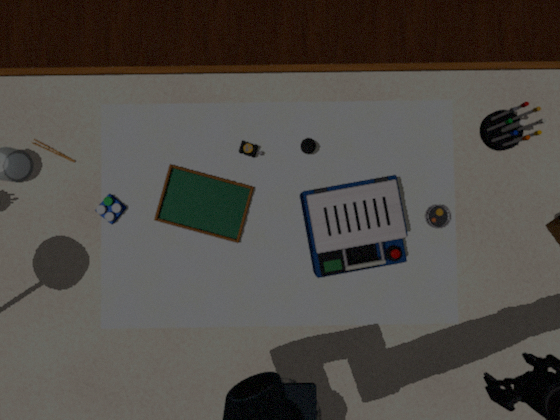

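View pics/side0.png

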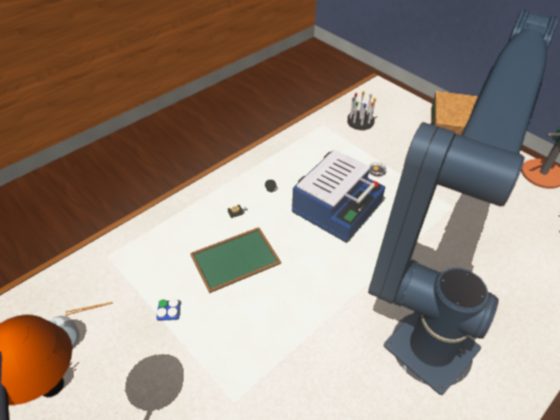

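The top view shows the tray corners near (172,165), (254,187), (240,241) and (155,219). It also shows the lid plate at about (304–408, 177–250), the red button at (395,254), and the white bar just above the panel at about (363,243–268). Now I'll measure these.

```bash
python3 - <<'E'
from h import *
s=dict(np.load('top0.npz')); P=deproj(s); c=s['color'].astype(int); hsv=cv2.cvtColor(s['color'],cv2.COLOR_RGB2HSV)
H,S,V=[hsv[...,i].astype(int) for i in range(3)]
def box(m):
    n,l,st,ce=cv2.connectedComponentsWithStats(m.astype(np.uint8)); k=1+st[1:,4].argmax()
    return l==k,ce[k],st[k]
reg=np.zeros((420,560),bool); reg[150:290,140:420]=1
# button
m,ce,st=box(((H<8)|(H>172))&(S>150)&(V>60)&reg&(np.arange(560)>300)); z=np.median(P[m][:,2]); print('btn',ce,st,z,ray(s,*ce,z), np.median(P[m],0))
# side view of button
t=dict(np.load('side0.npz')); 
# tray lining
m,ce,st=box((H>60)&(H<90)&(S>80)&reg&(np.arange(560)<290)); cn=max(cv2.findContours(m.astype(np.uint8),0,2)[0],key=cv2.contourArea)
r=cv2.minAreaRect(cn); b=cv2.boxPoints(r); w=np.array([ray(s,*p,4) for p in b]); print('tray',r,w.mean(0),[np.linalg.norm(w[i]-w[i-1]) for i in range(4)],w, np.median(P[m][:,2]))
# lid: by depth
m,ce,st=box((P[...,2]>129)&(P[...,2]<150)&reg&(np.arange(560)>290)); print('lidpix',st,np.median(P[m][:,2]))
cn=max(cv2.findContours(m.astype(np.uint8),0,2)[0],key=cv2.contourArea); r=cv2.minAreaRect(cn); w=np.array([ray(s,*p,139) for p in cv2.boxPoints(r)]); print(w.round(1),[np.linalg.norm(w[i]-w[i-1]) for i in range(4)],w.mean(0))
cv2.imwrite('pics/crop.png',cv2.resize(s['color'][160:290,290:420,::-1],None,fx=4.5,fy=4.5,interpolation=cv2.INTER_CUBIC)*2)
cv2.imwrite('pics/m.png',m*255)
# lid white plate
m,ce,st=box((S<60)&(V>95)&reg&(np.arange(560)>295)); print(ce,st)
E
```

```text
btn [395.  253.5] [391 250   9   8  60] 106.37575281501023 [ 453.27322084 -288.93454747  106.37575282] [ 453.39495732 -289.21887445  106.37575282]
tray ((203.6769256591797, 203.18460083007812), (80.51392364501953, 51.921836853027344), 15.255118370056152) [588.95048871 204.51557192   4.        ] [np.float64(222.12746130875266), np.float64(143.3421457949278), np.float64(223.05115781639574), np.float64(143.16827921963244)] [[550.68754053 330.69014924   4.        ]
 [688.77841387 292.24692538   4.        ]
 [627.00459585  77.92050514   4.        ]
 [489.33140461 117.20470792   4.        ]] 4.576514648024426
lidpix [ 307  177  101   94 5904] 139.27867461287082
[[ 609.6  -65.7  139. ]
 [ 646.  -286.4  139. ]
 [ 442.5 -317.8  139. ]
 [ 406.8  -98.5  139. ]] [np.float64(205.52833411434526), np.float64(223.6863648649001), np.float64(205.93693666206013), np.float64(222.18689064794964)] [ 526.22986217 -192.11768618  139.        ]
[358.28388413 214.52003264] [  296   150   124   140 12255][ WARN:0@0.772] global loadsave.cpp:1063 imwrite_ Unsupported depth image for selected encoder is fallbacked to CV_8U.
```

View pics/crop.png

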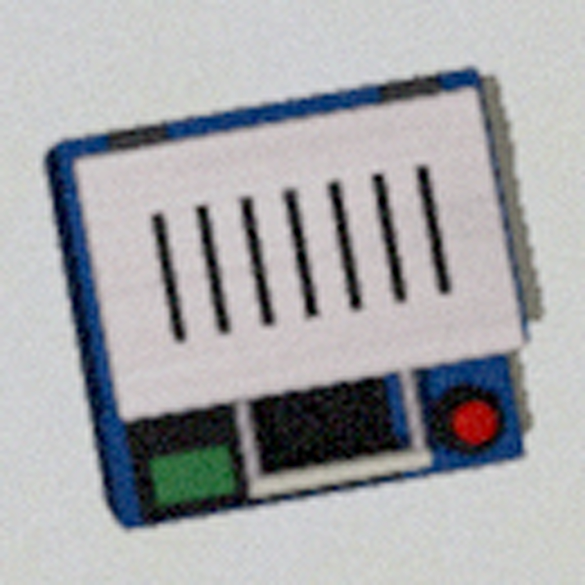

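```bash
python3 - <<'E'
from h import *
s=dict(np.load('top0.npz'))
f=lambda x,y:((x+.5)/4.5-.5+290,(y+.5)/4.5-.5+160)
lid=np.array([ray(s,*f(*p),139) for p in [(75,158),(480,85),(528,342),(122,418)]])
print(lid.round(1),[np.linalg.norm(lid[i]-lid[i-1]).round(1) for i in range(4)])
bar=[ray(s,*f(*p),133) for p in [(250,490),(432,457)]];print('bar',bar,np.mean(bar,0))
btn=ray(s,*f(475,424),100)
# dryer model points -> world: fit rigid 2D. lid plate x -70..74? front edge at bar x+47
M=np.array([[74,111],[74,-111],[-70,-111],[-70,111],[-117,49],[-117,-49],[-108,-85]],float)
W=np.vstack([lid,bar,[btn]])[:,:2]
mc,wc=M.mean(0),W.mean(0);A=(M-mc).T@(W-wc);th=np.arctan2(A[0,1]-A[1,0],A[0,0]+A[1,1])
R=np.array([[np.cos(th),-np.sin(th)],[np.sin(th),np.cos(th)]]);t=wc-R@mc
print('yaw',np.degrees(th),'origin',t);print((W-(M@R.T+t)).round(1))
print('btn',R@[-108,-85]+t,'bar',R@[-117,0]+t,'hinge',R@[78,0]+t)
P=deproj(s);print(P[250:258,391:399,2].round(0))
print(P[262:268,362:370,2].round(0))
E
```

```text
[[ 600.9  -68.1  139. ]
 [ 637.1 -286.1  139. ]
 [ 499.1 -308.5  139. ]
 [ 461.8  -90.8  139. ]] [np.float64(141.0), np.float64(221.0), np.float64(139.8), np.float64(220.8)]
bar [array([ 421.71126555, -159.43749366,  133.        ]), array([ 437.90794729, -257.47834636,  133.        ])] [ 429.80960642 -208.45792001  133.        ]
yaw 9.38520556577465 origin [ 546.54658785 -189.06100826]
[[-0.6 -0.6]
 [-0.6  0.4]
 [ 3.5  1.5]
 [ 2.4  0.1]
 [-1.4  0.4]
 [-1.2 -1. ]
 [-2.1 -0.8]]
btn [ 453.85329636 -290.53491482] bar [ 431.11271459 -208.14034011] hinge [ 623.50250336 -176.34145369]
[[ 98. 101. 101. 104. 106. 106. 107. 107.]
 [100. 104. 110. 108. 105. 108. 106. 106.]
 [105. 104. 107. 108. 105. 105. 105. 106.]
 [106. 107. 107. 111. 106. 106. 109. 110.]
 [104. 105. 108. 111. 105. 109. 108. 106.]
 [105. 105. 106. 109. 105. 107. 104. 106.]
 [103. 108. 107. 107. 108. 107. 110. 108.]
 [ 98. 102. 106. 106. 108. 106. 109. 109.]]
[[ 89.  83.  83.  88.  86.  86. 133. 136.]
 [135. 133. 136. 136. 139. 137. 138. 138.]
 [132. 138. 140. 134. 137. 141. 139. 140.]
 [138. 139. 141. 141. 138. 140. 138. 138.]
 [140. 139. 140. 140. 140. 139. 138. 138.]
 [138. 138. 139. 140. 138. 136.  87.  86.]]
```

```bash
cat > go.py <<'E'
# usage: go.py x y z yaw  -> tool-frame shift/turn from measured pose
import sys
from h import *
from scipy.spatial.transform import Rotation as Ro
def run(x,y,z,yaw):
    s=robot.sense(); R=Ro.from_euler('xyz',s['eef_rot'],degrees=True)
    T=Ro.from_euler('xyz',[180,0,yaw],degrees=True)
    print('lin',(R.inv().apply(np.array([x,y,z])-s['ee_pos'])/1000).round(4),'dr',(R.inv()*T).as_rotvec().round(4))
    print('pos',s['ee_pos'].round(1),s['eef_rot'].round(1),'F',s['force'].round(1),'w',round(s['width'],1),'t',s['time'],'q',s['q'].round(0))
if __name__=='__main__': run(*map(float,sys.argv[1:]))
E
python3 go.py 453 -290 150 80.6
```

```text
lin [ 0.2827 -0.0667  0.0804] dr [-0.0018 -0.0013 -0.9589]
pos [ 227.1 -472.7  230.2] [-179.9   -0.    25.7] F [-0.2  0.2  0. ] w 85.7 t 0.1 q [-72.   3.   6.  93.  -0.  83.]
```

Emit:
arm_command:
  commands:
    - {"linear": [0.04,-0.01,0.008],"dr": [0,0,-0.12],"claw": 0}
    - {"linear": [0.08,-0.02,0.016],"dr": [0,0,-0.24],"claw": 0}
    - {"linear": [0.12,-0.03,0.024],"dr": [0,0,-0.36],"claw": 0}
    - {"linear": [0.16,-0.04,0.032],"dr": [0,0,-0.48],"claw": 0}
    - {"linear": [0.2,-0.05,0.04],"dr": [0,0,-0.6],"claw": 0}

```text
time: 0.52
ee_pos: [385.6, -341.1, 190.7]
eef_rot: [-180.0, -0.0, 60.3]
force: [0.4, -1.2, 0.7]
width: 25.5
```

```bash
python3 go.py 453 -290 140 80.6
```

```text
lin [0.0778 0.0334 0.0507] dr [-0.0006 -0.0004 -0.3537]
pos [ 385.6 -341.1  190.7] [-180.    -0.    60.3] F [ 0.4 -1.2  0.7] w 25.5 t 0.5167 q [-49.   1.  -1.  88.   0.  71.]
```

Emit:
arm_command:
  commands:
    - {"linear": [0.025,0.011,0.016],"dr": [0,0,-0.12],"claw": 0}
    - {"linear": [0.05,0.022,0.032],"dr": [0,0,-0.24],"claw": 0}
    - {"linear": [0.078,0.033,0.05],"dr": [0,0,-0.354],"claw": 0}
    - {"linear": [0.078,0.033,0.05],"dr": [0,0,-0.354],"claw": 0}
    - {"linear": [0.078,0.033,0.05],"dr": [0,0,-0.354],"claw": 0}

```text
time: 0.93
ee_pos: [451.8, -289.4, 139.3]
eef_rot: [-179.7, -0.1, 80.4]
force: [0.1, -0.2, 0.9]
width: 0.2
```

```bash
python3 go.py 453 -290 112 80.6; python3 - <<'E'
from h import *
s=snap('side','s1.png'); p=proj(s,[453,-290,105]); print(p); u,v=map(int,p)
cv2.imwrite('pics/s1c.png',cv2.resize(s['color'][max(0,v-60):v+60,u-80:u+80,::-1],None,fx=4,fy=4))
E
```

```text
lin [-0.0005  0.0014  0.0273] dr [-0.0044 -0.0022 -0.0026]
pos [ 451.8 -289.4  139.3] [-1.797e+02 -1.000e-01  8.040e+01] F [ 0.1 -0.2  0.9] w 0.2 t 0.9333 q [-40.   5.  -3.  83.  -0.  60.]
[np.float64(375.7381751903072), np.float64(182.59126964027743)]
```

View pics/s1c.png

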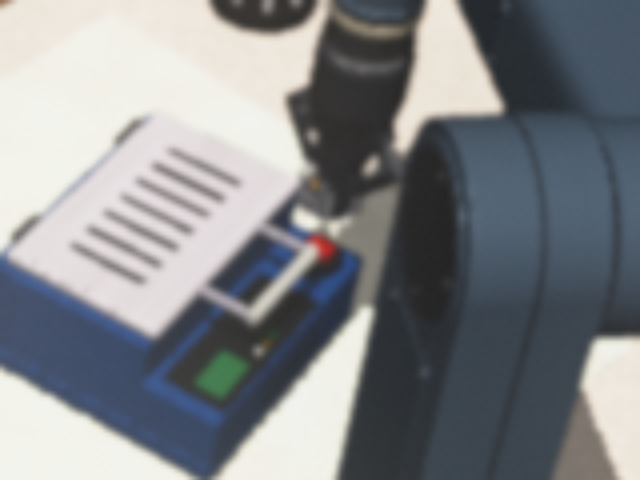

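The crop shows the closed fingertips just above the red button, which sits at (322,247) against a predicted (320,240). That's close enough, so I'll press.

Emit:
arm_command:
  commands:
    - {"linear": [0,0.001,0.015]}
    - {"linear": [0,0.001,0.027]}
    - {"linear": [0,0.001,0.032]}
    - {"linear": [0,0.001,0.035]}
    - {"linear": [0,0.001,0.036]}

```text
$.commands[0]: bad value
```

Emit:
arm_command:
  commands:
    - {"linear": [0,0,0.001]}
    - {"linear": [0,0,0.002]}
    - {"linear": [0,0,0.003]}
    - {"linear": [0,0,0.003]}
    - {"linear": [0,0,0.003]}

```text
$.commands[0]: bad value
```

All three fields are needed in each row.

Emit:
arm_command:
  commands:
    - {"linear": [0,0.001,0.015],"dr": [0,0,0],"claw": 0}
    - {"linear": [0,0.001,0.027],"dr": [0,0,0],"claw": 0}
    - {"linear": [0,0.001,0.032],"dr": [0,0,0],"claw": 0}
    - {"linear": [0,0.001,0.035],"dr": [0,0,0],"claw": 0}
    - {"linear": [0,0.001,0.036],"dr": [0,0,0],"claw": 0}

```text
time: 1.4
ee_pos: [452.1, -292.0, 105.4]
eef_rot: [-179.9, -0.0, 80.2]
force: [-2.1, 0.6, 1.5]
width: 0.0
```

Emit:
arm_command:
  commands:
    - {"linear": [0,0,0.001],"dr": [0,0,0],"claw": 0}
    - {"linear": [0,0,0.002],"dr": [0,0,0],"claw": 0}
    - {"linear": [0,0,0.003],"dr": [0,0,0],"claw": 0}
    - {"linear": [0,0,0.003],"dr": [0,0,0],"claw": 0}
    - {"linear": [0,0,0.003],"dr": [0,0,0],"claw": 0}

```text
time: 1.82
ee_pos: [453.3, -292.3, 103.3]
eef_rot: [180.0, 0.1, 80.3]
force: [-1.6, 0.7, 3.2]
width: 0.4
```

Emit:
arm_command:
  commands:
    - {"linear": [0,0,0.001],"dr": [0,0,0],"claw": 0}
    - {"linear": [0,0,0.002],"dr": [0,0,0],"claw": 0}
    - {"linear": [0,0,0.003],"dr": [0,0,0],"claw": 0}
    - {"linear": [0,0,0.003],"dr": [0,0,0],"claw": 0}
    - {"linear": [0,0,0.003],"dr": [0,0,0],"claw": 0}

```text
time: 2.23
ee_pos: [453.4, -292.3, 101.0]
eef_rot: [179.9, 0.1, 80.3]
force: [-4.9, -0.9, 8.7]
width: 0.1
```

Emit:
arm_command:
  commands:
    - {"linear": [0,0,0.001],"dr": [0,0,0],"claw": 0}
    - {"linear": [0,0,0.002],"dr": [0,0,0],"claw": 0}
    - {"linear": [0,0,0.003],"dr": [0,0,0],"claw": 0}
    - {"linear": [0,0,0.003],"dr": [0,0,0],"claw": 0}
    - {"linear": [0,0,0.003],"dr": [0,0,0],"claw": 0}

```text
time: 2.65
ee_pos: [453.5, -292.3, 100.8]
eef_rot: [179.9, 0.1, 80.3]
force: [-6.5, 2.3, 18.1]
width: 0.0
```

The button bottomed out at z≈101 with 18 N. Next I'll lift off and move over the bar. The gripper has to close along dryer x, so the tool yaw is 99.4°.

Emit:
arm_command:
  commands:
    - {"linear": [0,0,-0.03],"dr": [0,0,0],"claw": 0}
    - {"linear": [0,0,-0.06],"dr": [0,0,0],"claw": 0}
    - {"linear": [0.02,-0.01,-0.085],"dr": [0,0,-0.11],"claw": 0.045}
    - {"linear": [0.05,-0.024,-0.085],"dr": [0,0,-0.22],"claw": 0.045}
    - {"linear": [0.079,-0.037,-0.085],"dr": [0,0,-0.333],"claw": 0.045}

```text
time: 3.07
ee_pos: [431.6, -207.4, 183.4]
eef_rot: [179.7, 0.1, 99.6]
force: [0.8, 0.6, 0.6]
width: 35.7
```

Emit:
arm_command:
  commands:
    - {"linear": [0,0,0],"dr": [0,0,0],"claw": 0.045}
    - {"linear": [0,0,0],"dr": [0,0,0],"claw": 0.045}
    - {"linear": [0,0,0],"dr": [0,0,0],"claw": 0.045}

```text
time: 3.32
ee_pos: [430.5, -207.4, 181.0]
eef_rot: [180.0, -0.0, 99.4]
force: [-0.1, 0.0, 0.7]
width: 45.0
```

```bash
python3 go.py 430.5 -208.3 114 99.4; python3 - <<'E'
from h import *
s=snap('side','s2.png'); p=proj(s,[430,-208,133]); print(p); u,v=map(int,p)
cv2.imwrite('pics/s2c.png',cv2.resize(s['color'][max(0,v-60):v+60,u-80:u+80,::-1],None,fx=4,fy=4))
E
```

```text
lin [-0.0009 -0.0002  0.067 ] dr [ 0.0006 -0.0002 -0.0001]
pos [ 430.5 -207.4  181. ] [180.   -0.   99.4] F [-0.1  0.   0.7] w 45.0 t 3.3167 q [-34.  -5.  -7.  87.   0.  47.]
[np.float64(366.3575569434568), np.float64(192.33606004304238)]
```

View pics/s2c.png

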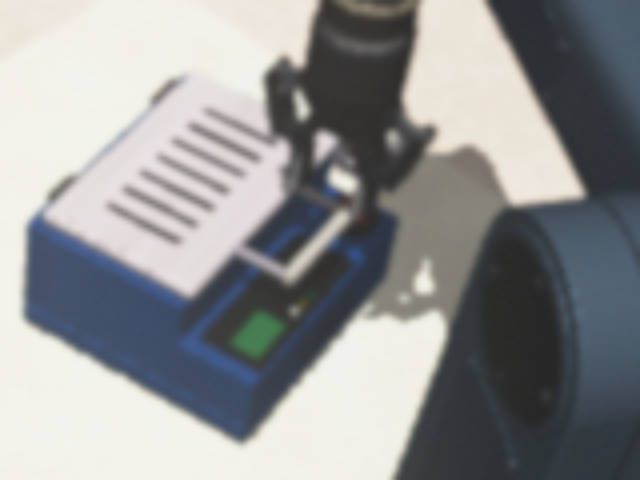

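The bar runs from (288,272) to about (352,208), so its middle is at the predicted (320,240). The fingers straddle it from above, so I'll descend and grip.

Emit:
arm_command:
  commands:
    - {"linear": [-0.001,0,0.016],"dr": [0,0,0],"claw": 0.045}
    - {"linear": [-0.001,0,0.032],"dr": [0,0,0],"claw": 0.045}
    - {"linear": [-0.001,0,0.048],"dr": [0,0,0],"claw": 0.045}
    - {"linear": [-0.001,0,0.06],"dr": [0,0,0],"claw": 0.045}
    - {"linear": [-0.001,0,0.067],"dr": [0,0,0],"claw": 0.045}

```text
time: 3.78
ee_pos: [429.5, -208.6, 112.2]
eef_rot: [-179.9, -0.1, 99.3]
force: [-0.1, 0.7, 0.2]
width: 44.7
```

Emit:
arm_command:
  commands:
    - {"linear": [0,0,0],"dr": [0,0,0],"claw": 0.02}
    - {"linear": [0,0,0],"dr": [0,0,0],"claw": 0.005}
    - {"linear": [0,0,0],"dr": [0,0,0],"claw": 0.005}
    - {"linear": [0,0,0],"dr": [0,0,0],"claw": 0.005}
    - {"linear": [0,0,0],"dr": [0,0,0],"claw": 0.005}
  force: 30

```text
time: 4.2
ee_pos: [431.4, -208.9, 115.6]
eef_rot: [179.8, 0.1, 99.4]
force: [2.6, 0.1, -1.5]
width: 10.6
```

```bash
python3 go.py 430.5 -208.3 114 99.4; python3 - <<'E'
import numpy as np
for r in (0.2,.4,.6,.8,1.0,1.2,1.4,1.6,1.65): print(r,(195*(1-np.cos(r))/1000).round(4),(-195*np.sin(r)/1000).round(4))
E
```

```text
lin [ 0.0008 -0.0008  0.0016] dr [0.0027 0.0013 0.0001]
pos [ 431.4 -208.9  115.6] [1.798e+02 1.000e-01 9.940e+01] F [ 2.6  0.1 -1.5] w 10.6 t 4.2 q [-34.  -4. -14.  80.   0.  47.]
0.2 0.0039 -0.0387
0.4 0.0154 -0.0759
0.6 0.0341 -0.1101
0.8 0.0591 -0.1399
1.0 0.0896 -0.1641
1.2 0.1243 -0.1817
1.4 0.1619 -0.1922
1.6 0.2007 -0.1949
1.65 0.2104 -0.1944
```

Emit:
arm_command:
  commands:
    - {"linear": [0,0.0006,-0.0156],"dr": [0,0,0],"claw": 0.005}
    - {"linear": [0,0.0025,-0.0311],"dr": [0,0,0],"claw": 0.005}
    - {"linear": [0,0.0056,-0.0464],"dr": [0,0,0],"claw": 0.005}
    - {"linear": [0,0.0099,-0.0613],"dr": [0,0,0],"claw": 0.005}
    - {"linear": [0,0.0154,-0.0759],"dr": [0,0,0],"claw": 0.005}

```text
time: 4.62
ee_pos: [445.9, -206.4, 191.2]
eef_rot: [180.0, 0.1, 99.4]
force: [3.7, -1.0, -5.7]
width: 10.9
```

Emit:
arm_command:
  commands:
    - {"linear": [0,0.0066,-0.0141],"dr": [0,0,0],"claw": 0.005}
    - {"linear": [0,0.0144,-0.0276],"dr": [0,0,0],"claw": 0.005}
    - {"linear": [0,0.0232,-0.0405],"dr": [0,0,0],"claw": 0.005}
    - {"linear": [0,0.033,-0.0526],"dr": [0,0,0],"claw": 0.005}
    - {"linear": [0,0.0438,-0.0639],"dr": [0,0,0],"claw": 0.005}

```text
time: 5.03
ee_pos: [486.3, -199.8, 255.4]
eef_rot: [-179.6, 0.1, 99.3]
force: [-5.6, -2.3, 1.3]
width: 10.6
```

Emit:
arm_command:
  commands:
    - {"linear": [0,0.0116,-0.0104],"dr": [0,0,0],"claw": 0.005}
    - {"linear": [0,0.024,-0.0199],"dr": [0,0,0],"claw": 0.005}
    - {"linear": [0,0.0371,-0.0283],"dr": [0,0,0],"claw": 0.005}
    - {"linear": [0,0.0509,-0.0356],"dr": [0,0,0],"claw": 0.005}
    - {"linear": [0,0.0652,-0.0419],"dr": [0,0,0],"claw": 0.005}

```text
time: 5.45
ee_pos: [550.9, -189.2, 299.9]
eef_rot: [-179.8, 0.2, 99.3]
force: [-7.5, -1.7, 8.8]
width: 10.7
```

```bash
python3 go.py 620 -177 309 99.4
```

```text
lin [ 0.0008  0.0701 -0.0093] dr [-0.0028  0.0039 -0.0011]
pos [ 550.9 -189.2  299.9] [-179.8    0.2   99.3] F [-7.5 -1.7  8.8] w 10.7 t 5.45 q [-25.  14.  26. 102.  -0.  55.]
```

Emit:
arm_command:
  commands:
    - {"linear": [0,0.0148,-0.0051],"dr": [0,0,0],"claw": 0.005}
    - {"linear": [0,0.0299,-0.0089],"dr": [0,0,0],"claw": 0.005}
    - {"linear": [0,0.0452,-0.0116],"dr": [0,0,0],"claw": 0.005}
    - {"linear": [0,0.0608,-0.013],"dr": [0,0,0],"claw": 0.005}
    - {"linear": [0,0.0785,-0.013],"dr": [0,0,0],"claw": 0.005}

```text
time: 5.87
ee_pos: [629.6, -176.2, 312.3]
eef_rot: [-180.0, 0.2, 99.4]
force: [-1.9, -0.8, 7.0]
width: 10.6
```

Emit:
arm_command:
  commands:
    - {"linear": [0,0,0],"dr": [0,0,0],"claw": 0.005}
    - {"linear": [0,0,0],"dr": [0,0,0],"claw": 0.005}

```text
time: 6.03
ee_pos: [632.4, -175.8, 311.7]
eef_rot: [179.7, 0.2, 99.4]
force: [3.3, -0.7, 4.5]
width: 10.7
```

```bash
python3 go.py 623 -176.5 309 99.4;python3 - <<'E'
from h import *
s=snap('side','s3.png');t=snap('top','t3.png')
for k,a in(('s',s),('t',t)):np.savez(k+'3.npz',**a)
x=np.hstack([s['color'][40:280,240:460],t['color'][110:350,250:470]])[:,:,::-1]
cv2.imwrite('pics/st3.png',cv2.resize(x,None,fx=1.8,fy=1.8,interpolation=cv2.INTER_CUBIC))
E
```

```text
lin [ 0.0009 -0.0094  0.0027] dr [0.0054 0.0034 0.0007]
pos [ 632.4 -175.8  311.7] [179.7   0.2  99.4] F [ 3.3 -0.7  4.5] w 10.7 t 6.0333 q [-21.  27.  44. 107.  -0.  59.]
```

View pics/st3.png

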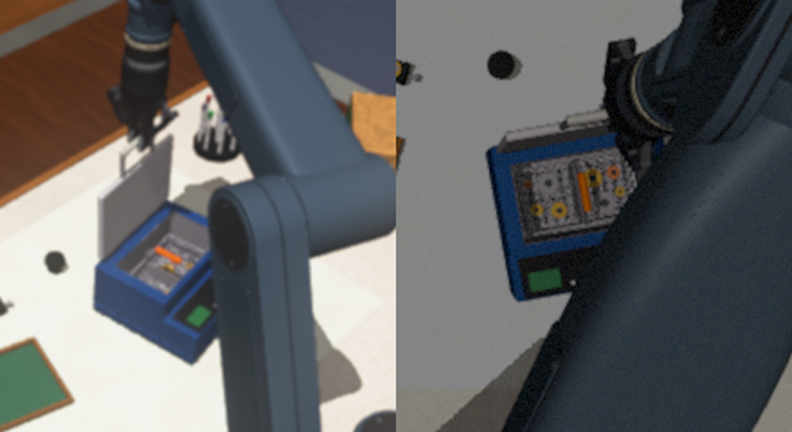

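The lid is up. The bar is 9 mm past the hinge, so about 1.62 rad. The basket's orange grip is visible in the top view at (586,191). Now I'll release, go straight up above the bar, then back out while turning.

Emit:
arm_command:
  commands:
    - {"linear": [0,-0.002,0],"dr": [0,0,0],"claw": 0.02}
    - {"linear": [0,-0.003,0],"dr": [0,0,0],"claw": 0.04}
    - {"linear": [0,-0.003,0],"dr": [0,0,0],"claw": 0.04}
    - {"linear": [0,-0.003,0],"dr": [0,0,0],"claw": 0.04}

```text
time: 6.47
ee_pos: [626.7, -175.9, 308.6]
eef_rot: [-179.9, -0.1, 99.4]
force: [0.4, -0.4, -0.2]
width: 39.9
```

Emit:
arm_command:
  commands:
    - {"linear": [0,0,-0.01],"dr": [0,0,0],"claw": 0.04}
    - {"linear": [0,0,-0.025],"dr": [0,0,0],"claw": 0.04}
    - {"linear": [0,0,-0.04],"dr": [0,0,0],"claw": 0.04}
    - {"linear": [0,0,-0.045],"dr": [0,0,0],"claw": 0.04}
    - {"linear": [0,0,-0.045],"dr": [0,0,0],"claw": 0.04}

```text
time: 6.88
ee_pos: [627.5, -176.1, 355.9]
eef_rot: [179.9, 0.1, 99.4]
force: [-0.1, 0.1, 0.9]
width: 40.1
```

```bash
python3 go.py 507 -196 350 99.4
```

```text
lin [ 1.000e-04 -1.222e-01  5.600e-03] dr [ 0.0019  0.0013 -0.0002]
pos [ 627.5 -176.1  355.9] [1.799e+02 1.000e-01 9.940e+01] F [-0.1  0.1  0.9] w 40.1 t 6.8833 q [-22.  30.  54. 114.  -0.  59.]
```

Emit:
arm_command:
  commands:
    - {"linear": [0,-0.03,0],"dr": [0,0,0],"claw": 0.04}
    - {"linear": [0,-0.06,0],"dr": [0,0,-0.12],"claw": 0.04}
    - {"linear": [0,-0.09,0],"dr": [0,0,-0.24],"claw": 0.06}
    - {"linear": [0,-0.122,0],"dr": [0,0,-0.36],"claw": 0.06}
    - {"linear": [0,-0.122,0],"dr": [0,0,-0.48],"claw": 0.06}

```text
time: 7.3
ee_pos: [501.0, -195.5, 353.0]
eef_rot: [-179.7, -0.3, 127.1]
force: [0.2, -0.2, 0.8]
width: 59.8
```

Emit:
arm_command:
  commands:
    - {"linear": [0,0,0],"dr": [0,0,-0.12],"claw": 0.06}
    - {"linear": [0,0,0],"dr": [0,0,-0.24],"claw": 0.06}
    - {"linear": [0,0,0],"dr": [0,0,-0.36],"claw": 0.06}
    - {"linear": [0,0,0],"dr": [0,0,-0.48],"claw": 0.06}
    - {"linear": [0,0,0],"dr": [0,0,-0.6],"claw": 0.06}

```text
time: 7.72
ee_pos: [506.4, -195.7, 353.1]
eef_rot: [180.0, -0.1, 161.6]
force: [-0.4, 1.2, 0.1]
width: 59.9
```

Emit:
arm_command:
  commands:
    - {"linear": [0,0,0],"dr": [0,0,-0.12],"claw": 0.06}
    - {"linear": [0,0,0],"dr": [0,0,-0.24],"claw": 0.06}
    - {"linear": [0,0,0],"dr": [0,0,-0.36],"claw": 0.06}
    - {"linear": [0,0,0],"dr": [0,0,-0.48],"claw": 0.06}
    - {"linear": [0,0,0],"dr": [0,0,-0.49],"claw": 0.06}

```text
time: 8.13
ee_pos: [506.6, -195.6, 353.1]
eef_rot: [179.9, -0.1, -170.5]
force: [-0.3, 0.2, 0.4]
width: 59.9
```

```bash
python3 go.py 546 -189 200 189.4; cat > grip.py <<'E'
from h import *
def grip(s,z,name=''):
    hsv=cv2.cvtColor(s['color'],cv2.COLOR_RGB2HSV);H,S,V=[hsv[...,i].astype(int) for i in range(3)]
    m=((H>5)&(H<16)&(S>170)&(V>60)).astype(np.uint8)
    a,b=proj(s,[546,-189,z]);a,b=int(a),int(b); k=np.zeros_like(m);k[b-40:b+40,a-40:a+40]=1;m*=k
    n,l,st,ce=cv2.connectedComponentsWithStats(m); 
    if n<2: print(name,'none');return
    i=1+st[1:,4].argmax(); m=(l==i); cn=max(cv2.findContours(m.astype(np.uint8),0,2)[0],key=cv2.contourArea)
    r=cv2.minAreaRect(cn);w=np.array([ray(s,*p,z) for p in cv2.boxPoints(r)])
    print(name,st[i],r,'c',ray(s,*ce[i],z).round(1),'depthz',np.median(deproj(s)[m],0).round(1))
    e=[w[1]-w[0],w[2]-w[1]];L=max(e,key=np.linalg.norm);print('len',[np.linalg.norm(v).round(1) for v in e],'yaw',np.degrees(np.arctan2(L[1],L[0])).round(1))
E
python3 -c "
from grip import *
grip(dict(np.load('t3.npz')),113,'top3');grip(dict(np.load('s3.npz')),113,'side3')
for n in('top','side'):grip(snap(n,n+'4.png'),113,n)"
```

```text
lin [-0.0403 -0.0002  0.1531] dr [ 0.0013 -0.0017  0.0015]
pos [ 506.6 -195.6  353.1] [ 1.799e+02 -1.000e-01 -1.705e+02] F [-0.3  0.2  0.4] w 59.9 t 8.1333 q [-28.  10.  28. 108.  -0. -38.]
top3 [351 206   7  22  84] ((354.2162170410156, 216.2972869873047), (21.371868133544922, 4.274373531341553), 80.53767395019531) c [ 548.1 -187.7  113. ] depthz [ 549.1 -187.4  115.1]
len [np.float64(10.6), np.float64(52.8)] yaw -171.7
side3 [327 178  13   8  40] ((333.0943298339844, 181.33018493652344), (13.889386177062988, 2.8167285919189453), 29.05460548400879) c [ 546.6 -183.7  113. ] depthz [ 545.5 -184.4  113.6]
len [np.float64(12.9), np.float64(48.9)] yaw -172.9
top [351 206   8  22  91] ((354.25, 216.25001525878906), (21.376657485961914, 4.314554214477539), 78.69007110595703) c [ 548.1 -187.9  113. ] depthz [ 547.9 -187.3  115.5]
len [np.float64(10.7), np.float64(52.8)] yaw -169.9
side [327 178  13   8  40] ((333.0943298339844, 181.33018493652344), (13.889386177062988, 2.8167285919189453), 29.05460548400879) c [ 546.6 -183.7  113. ] depthz [ 546.5 -184.1  113.9]
len [np.float64(12.9), np.float64(48.9)] yaw -172.9
```

Emit:
arm_command:
  commands:
    - {"linear": [-0.02,0.001,0.01],"dr": [0,0,0],"claw": 0.06}
    - {"linear": [-0.042,0.0015,0.03],"dr": [0,0,0],"claw": 0.05}
    - {"linear": [-0.042,0.0015,0.065],"dr": [0,0,0],"claw": 0.05}
    - {"linear": [-0.042,0.0015,0.1],"dr": [0,0,0],"claw": 0.05}
    - {"linear": [-0.042,0.0015,0.13],"dr": [0,0,0],"claw": 0.05}

```text
time: 8.65
ee_pos: [548.0, -187.1, 221.4]
eef_rot: [179.9, -0.1, -170.8]
force: [0.3, -0.3, -0.4]
width: 49.9
```

Emit:
arm_command:
  commands:
    - {"linear": [0,0,0.025],"dr": [0,0,0],"claw": 0.05}
    - {"linear": [0,0,0.05],"dr": [0,0,0],"claw": 0.05}
    - {"linear": [0,0,0.07],"dr": [0,0,0],"claw": 0.05}
    - {"linear": [0,0,0.075],"dr": [0,0,0],"claw": 0.05}
    - {"linear": [0,0,0.075],"dr": [0,0,0],"claw": 0.05}

```text
time: 9.07
ee_pos: [546.5, -186.7, 146.6]
eef_rot: [179.8, -0.3, -170.7]
force: [0.1, 0.0, 0.2]
width: 49.8
```

```bash
python3 go.py 548 -187 91 189.2; python3 - <<'E'
from h import *
s=snap('side','s5.png');t=snap('top','t5.png')
x=np.hstack([s['color'][60:260,230:430],t['color'][120:320,260:460]])[:,:,::-1]
cv2.imwrite('pics/st5.png',cv2.resize(x,None,fx=2,fy=2,interpolation=cv2.INTER_CUBIC))
E
```

```text
lin [-0.0017 -0.0007  0.0556] dr [ 0.0031 -0.0045  0.0011]
pos [ 546.5 -186.7  146.6] [ 179.8   -0.3 -170.7] F [0.1 0.  0.2] w 49.8 t 9.0667 q [-26.  11.   5.  84.  -0. -35.]
```

View pics/st5.png

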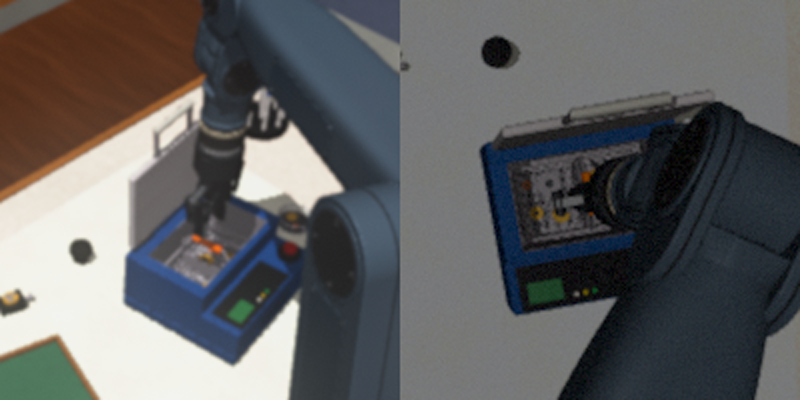

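The lid is standing and the gripper hangs clear of it, centred over the grip: orange shows on both sides of the fingers at (195–218,240) in the side half. Descending and gripping.

Emit:
arm_command:
  commands:
    - {"linear": [-0.001,0,0.02],"dr": [0,0,0],"claw": 0.05}
    - {"linear": [-0.001,0,0.04],"dr": [0,0,0],"claw": 0.05}
    - {"linear": [-0.001,0,0.05],"dr": [0,0,0],"claw": 0.05}
    - {"linear": [-0.001,0,0.055],"dr": [0,0,0],"claw": 0.05}
    - {"linear": [-0.001,0,0.055],"dr": [0,0,0],"claw": 0.05}

```text
time: 9.58
ee_pos: [549.0, -187.3, 94.2]
eef_rot: [180.0, -0.0, -170.7]
force: [-0.3, -0.2, -0.5]
width: 50.2
```

Emit:
arm_command:
  commands:
    - {"linear": [0,0,0],"dr": [0,0,0],"claw": 0.03}
    - {"linear": [0,0,0],"dr": [0,0,0],"claw": 0.015}
    - {"linear": [0,0,0],"dr": [0,0,0],"claw": 0.004}
    - {"linear": [0,0,0],"dr": [0,0,0],"claw": 0.004}
    - {"linear": [0,0,0],"dr": [0,0,0],"claw": 0.004}
  force: 60

```text
time: 10.0
ee_pos: [550.2, -188.0, 96.1]
eef_rot: [-179.9, 0.1, -170.6]
force: [0.3, -0.4, 3.7]
width: 9.4
```

Emit:
arm_command:
  commands:
    - {"linear": [0,0,0],"dr": [0,0,0],"claw": 0.004}
    - {"linear": [0,0,0],"dr": [0,0,0],"claw": 0.004}

```text
time: 10.17
ee_pos: [550.2, -188.0, 96.0]
eef_rot: [-179.9, 0.1, -170.6]
force: [0.4, 0.2, 6.5]
width: 9.7
```

```bash
python3 go.py 548 -187 91 189.2
```

```text
lin [0.002  0.0013 0.005 ] dr [-0.0019  0.0025  0.0026]
pos [ 550.2 -188.    96. ] [-1.799e+02  1.000e-01 -1.706e+02] F [0.4 0.2 6.5] w 9.7 t 10.1667 q [-25.  12.  -0.  78.  -0. -35.]
```

The grip width reads 9.7 mm and the TCP sits 5 mm high. I'll regrasp a little lower.

Emit:
arm_command:
  commands:
    - {"linear": [0,0,0],"dr": [0,0,0],"claw": 0.03}
    - {"linear": [0.001,0.001,0.002],"dr": [0,0,0],"claw": 0.03}
    - {"linear": [0.001,0.001,0.005],"dr": [0,0,0],"claw": 0.03}
    - {"linear": [0.001,0.001,0.005],"dr": [0,0,0],"claw": 0.03}
    - {"linear": [0.001,0.001,0.005],"dr": [0,0,0],"claw": 0.03}

```text
time: 10.58
ee_pos: [547.3, -186.2, 88.2]
eef_rot: [179.9, -0.1, -170.6]
force: [0.3, -0.8, -0.1]
width: 29.7
```

Emit:
arm_command:
  commands:
    - {"linear": [0,0,0],"dr": [0,0,0],"claw": 0.02}
    - {"linear": [0,0,0],"dr": [0,0,0],"claw": 0.01}
    - {"linear": [0,0,0],"dr": [0,0,0],"claw": 0.004}
    - {"linear": [0,0,0],"dr": [0,0,0],"claw": 0.004}
    - {"linear": [0,0,0],"dr": [0,0,0],"claw": 0.004}
  force: 60

```text
time: 11.0
ee_pos: [548.0, -186.7, 89.2]
eef_rot: [-180.0, -0.0, -170.7]
force: [-0.5, -0.4, -0.6]
width: 10.2
```

```bash
python3 go.py 548 -187 91 189.2
```

```text
lin [ 0.0001 -0.0003 -0.0018] dr [-0.0001 -0.0001  0.0026]
pos [ 548.  -186.7   89.2] [-180.    -0.  -170.7] F [-0.5 -0.4 -0.6] w 10.2 t 11.0 q [-25.  12.  -1.  78.  -0. -35.]
```

Emit:
arm_command:
  commands:
    - {"linear": [0,0,-0.006],"dr": [0,0,0],"claw": 0.004}
    - {"linear": [0,0,-0.016],"dr": [0,0,0],"claw": 0.004}
    - {"linear": [0,0,-0.028],"dr": [0,0,0],"claw": 0.004}
    - {"linear": [0,0,-0.04],"dr": [0,0,0],"claw": 0.004}
    - {"linear": [0,0,-0.052],"dr": [0,0,0],"claw": 0.004}

```text
time: 11.42
ee_pos: [548.5, -186.7, 143.3]
eef_rot: [-180.0, 0.1, -170.6]
force: [0.4, 1.0, -2.9]
width: 10.3
```

Emit:
arm_command:
  commands:
    - {"linear": [0,0,-0.012],"dr": [0,0,0],"claw": 0.004}
    - {"linear": [0,0,-0.024],"dr": [0,0,0],"claw": 0.004}
    - {"linear": [0,0,-0.036],"dr": [0,0,0],"claw": 0.004}
    - {"linear": [0,0,-0.048],"dr": [0,0,0],"claw": 0.004}
    - {"linear": [0,0,-0.06],"dr": [0,0,0],"claw": 0.004}

```text
time: 11.83
ee_pos: [548.1, -186.6, 202.7]
eef_rot: [-180.0, 0.0, -170.6]
force: [0.2, 0.0, -2.5]
width: 9.7
```

Emit:
arm_command:
  commands:
    - {"linear": [0,0,-0.01],"dr": [0,0,0],"claw": 0.004}
    - {"linear": [0,0,-0.02],"dr": [0,0,0],"claw": 0.004}
    - {"linear": [0,0,-0.027],"dr": [0,0,0],"claw": 0.004}
    - {"linear": [0,0,-0.03],"dr": [0,0,0],"claw": 0.004}
    - {"linear": [0,0,-0.03],"dr": [0,0,0],"claw": 0.004}

```text
time: 12.25
ee_pos: [548.5, -186.8, 232.4]
eef_rot: [-179.9, 0.1, -170.6]
force: [-0.7, 0.8, -2.5]
width: 10.2
```

```bash
python3 go.py 589 204.5 225 163.9; python3 - <<'E'
from h import *
s=snap('side','s6.png');t=snap('top','t6.png')
x=np.hstack([s['color'][30:250,230:450],t['color'][120:340,260:480]])[:,:,::-1]
cv2.imwrite('pics/st6.png',cv2.resize(x,None,fx=1.8,fy=1.8,interpolation=cv2.INTER_CUBIC))
# tray from outer rim, both ways
t0=dict(np.load('top0.npz'))
for u in [(172,165),(254,187),(240,241),(155,219)]: print(ray(t0,*u,14).round(0))
E
```

```text
lin [-0.1035  0.3795  0.0072] dr [-0.0006  0.0015  0.4442]
pos [ 548.5 -186.8  232.4] [-1.799e+02  1.000e-01 -1.706e+02] F [-0.7  0.8 -2.5] w 10.2 t 12.25 q [-25.  11.  15.  94.   0. -35.]
[694. 289.  14.]
[631.  64.  14.]
[484. 104.  14.]
[547. 336.  14.]
```

View pics/st6.png

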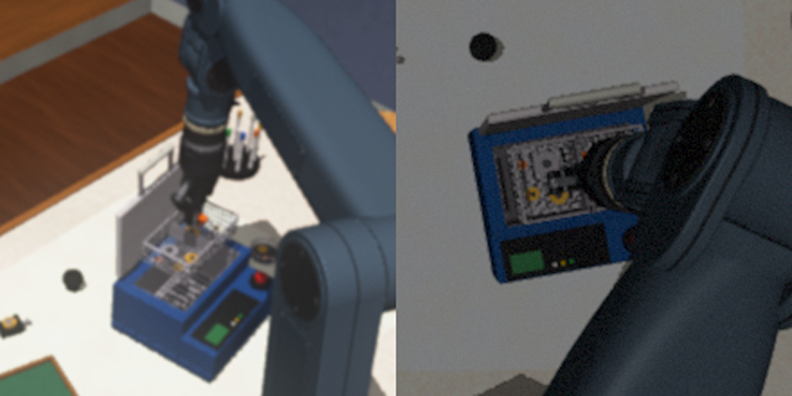

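The basket hangs level above the chamber, reading 2.5 N, and the lid is still upright. A direct path to the tray would drift into the lid, so I'll go sideways along dryer y first.

Emit:
arm_command:
  commands:
    - {"linear": [0.001,0.005,0],"dr": [0,0,0],"claw": 0.004}
    - {"linear": [0.003,0.015,0],"dr": [0,0,0],"claw": 0.004}
    - {"linear": [0.006,0.03,0],"dr": [0,0,0],"claw": 0.004}
    - {"linear": [0.008,0.05,0],"dr": [0,0,0],"claw": 0.004}
    - {"linear": [0.01,0.072,0],"dr": [0,0,0],"claw": 0.004}

```text
time: 12.77
ee_pos: [525.5, -116.0, 230.6]
eef_rot: [179.9, -0.1, -170.7]
force: [0.3, 0.8, -2.7]
width: 9.9
```

Emit:
arm_command:
  commands:
    - {"linear": [0.002,0.022,0],"dr": [0,0,0],"claw": 0.004}
    - {"linear": [0.004,0.044,0],"dr": [0,0,0],"claw": 0.004}
    - {"linear": [0.006,0.066,0],"dr": [0,0,0],"claw": 0.004}
    - {"linear": [0.008,0.088,0],"dr": [0,0,0],"claw": 0.004}
    - {"linear": [0.009,0.11,0],"dr": [0,0,0],"claw": 0.004}

```text
time: 13.18
ee_pos: [498.3, -8.2, 230.9]
eef_rot: [180.0, -0.1, -170.6]
force: [1.1, 0.3, -2.7]
width: 10.3
```

Emit:
arm_command:
  commands:
    - {"linear": [0,0.022,0],"dr": [0,0,0],"claw": 0.004}
    - {"linear": [-0.004,0.043,0],"dr": [0,0,0.02],"claw": 0.004}
    - {"linear": [-0.016,0.062,0],"dr": [0,0,0.06],"claw": 0.004}
    - {"linear": [-0.032,0.08,0],"dr": [0,0,0.11],"claw": 0.004}
    - {"linear": [-0.05,0.098,0],"dr": [0,0,0.17],"claw": 0.004}

```text
time: 13.6
ee_pos: [532.0, 96.6, 231.3]
eef_rot: [180.0, -0.0, 179.5]
force: [0.1, -0.5, -3.2]
width: 10.0
```

```bash
python3 go.py 589 204.5 200 163.9
```

```text
lin [-0.0561  0.1084  0.0313] dr [ 1.000e-04 -9.000e-04  2.724e-01]
pos [532.   96.6 231.3] [180.   -0.  179.5] F [ 0.1 -0.5 -3.2] w 10.0 t 13.6 q [ 3.  5.  8. 93.  0.  4.]
```

Emit:
arm_command:
  commands:
    - {"linear": [-0.013,0.024,0.006],"dr": [0,0,0.06],"claw": 0.004}
    - {"linear": [-0.026,0.048,0.012],"dr": [0,0,0.12],"claw": 0.004}
    - {"linear": [-0.038,0.07,0.018],"dr": [0,0,0.18],"claw": 0.004}
    - {"linear": [-0.048,0.09,0.025],"dr": [0,0,0.23],"claw": 0.004}
    - {"linear": [-0.053,0.102,0.03],"dr": [0,0,0.26],"claw": 0.004}

```text
time: 14.02
ee_pos: [586.3, 199.3, 199.6]
eef_rot: [180.0, -0.1, 164.7]
force: [-0.2, 0.6, -2.9]
width: 10.1
```

Emit:
arm_command:
  commands:
    - {"linear": [-0.001,0.002,0.006],"dr": [0,0,0.004],"claw": 0.004}
    - {"linear": [-0.001,0.004,0.014],"dr": [0,0,0.008],"claw": 0.004}
    - {"linear": [-0.002,0.006,0.022],"dr": [0,0,0.012],"claw": 0.004}
    - {"linear": [-0.002,0.006,0.03],"dr": [0,0,0.012],"claw": 0.004}
    - {"linear": [-0.002,0.006,0.036],"dr": [0,0,0.012],"claw": 0.004}

```text
time: 14.43
ee_pos: [589.6, 200.8, 164.1]
eef_rot: [-179.9, -0.1, 164.0]
force: [0.7, -0.1, -3.5]
width: 10.4
```

Emit:
arm_command:
  commands:
    - {"linear": [0,0,0],"dr": [0,0,0],"claw": 0.004}
    - {"linear": [0,0,0],"dr": [0,0,0],"claw": 0.004}
    - {"linear": [0,0,0],"dr": [0,0,0],"claw": 0.004}
    - {"linear": [0,0,0],"dr": [0,0,0],"claw": 0.004}
    - {"linear": [0,0,0],"dr": [0,0,0],"claw": 0.004}

```text
time: 14.85
ee_pos: [590.8, 201.6, 166.2]
eef_rot: [180.0, 0.1, 164.0]
force: [0.2, -0.5, -2.6]
width: 10.2
```

```bash
python3 go.py 589 204.5 154 163.9; python3 - <<'E'
from h import *
s=snap('side','s7.png');t=snap('top','t7.png')
np.savez('s7.npz',**s);np.savez('t7.npz',**t)
x=np.hstack([s['color'][130:330,130:330],t['color'][130:330,110:310]])[:,:,::-1]
cv2.imwrite('pics/st7.png',cv2.resize(x,None,fx=2,fy=2,interpolation=cv2.INTER_CUBIC))
E
```

```text
lin [0.0026 0.0023 0.0122] dr [0.0007 0.0013 0.002 ]
pos [590.8 201.6 166.2] [1.80e+02 1.00e-01 1.64e+02] F [ 0.2 -0.5 -2.6] w 10.2 t 14.85 q [13. 17. 15. 87.  0. 29.]
```

View pics/st7.png

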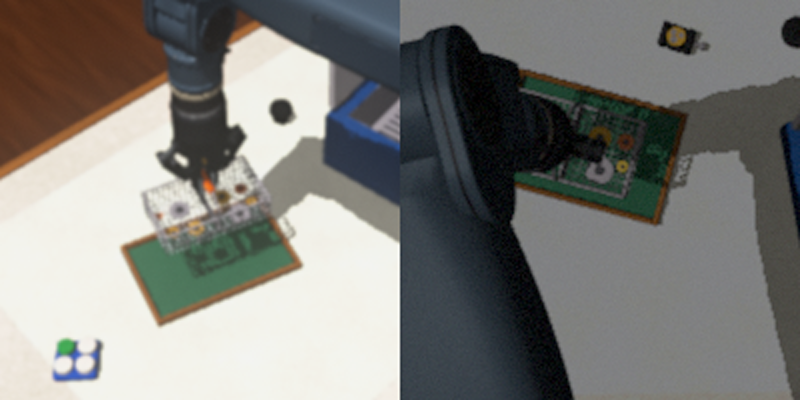

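The side view shows the basket hanging level over the tray, with its rim around (143–270, 160–245). I'll check tray centre, basket centre and height numerically.

```bash
python3 - <<'E'
from h import *
def tray(f,lo,hi):
    s=dict(np.load(f));hsv=cv2.cvtColor(s['color'],cv2.COLOR_RGB2HSV);H,S,V=[hsv[...,i].astype(int) for i in range(3)]
    k=np.zeros(H.shape,bool);k[lo[1]:hi[1],lo[0]:hi[0]]=1
    for nm,m,z in(('lining',(H>60)&(H<92)&(S>80),9),('rim',((H>60)&(H<92)|(H<20))&(S>80),14)):
        m=(m&k).astype(np.uint8);cn=max(cv2.findContours(m,0,2)[0],key=cv2.contourArea).reshape(-1,2)
        w=np.array([ray(s,*p,z)[:2] for p in cn],np.float32);r=cv2.minAreaRect(w);print(f,nm,[np.round(a,1) for a in r])
tray('top0.npz',(140,150),(270,260));tray('side0.npz',(180,220),(290,300))
for f in('s7.npz','t7.npz'):
    s=dict(np.load(f));P=deproj(s)
    c=np.array([590,202]);a=np.radians(-16.1);ex=np.array([np.cos(a),np.sin(a)]);ey=np.array([-np.sin(a),np.cos(a)])
    d=P[...,:2]-c;X=d@ex;Y=d@ey;Z=P[...,2]
    m=(abs(X)<75)&(abs(Y)<110)&(Z>60)&(Z<200)&(s['depth']>0)
    m2=m&(Z<160); print(f,m.sum(),'z',np.percentile(Z[m],[1,5,25,50]).round(0),'X',np.percentile(X[m2],[.5,2,50,98,99.5]).round(0),'Y',np.percentile(Y[m2],[.5,2,50,98,99.5]).round(0))
    hsv=cv2.cvtColor(s['color'],cv2.COLOR_RGB2HSV);H,S,V=[hsv[...,i].astype(int) for i in range(3)]
    o=m&(H>4)&(H<14)&(S>190)&(V>60)&(abs(X)<35)&(abs(Y)<15)&(Z>150); print('orange',o.sum(),np.median(P[o],0) if o.any() else '', Z[o].max() if o.any() else '')
E
```

```text
top0.npz lining [array([588.8, 203.6]), array([221.6, 142.6]), np.float64(73.9)]
top0.npz rim [array([589.4, 202. ]), array([239.3, 159. ]), np.float64(74.1)]
side0.npz lining [array([588.8, 206. ]), array([209.6, 126.6]), np.float64(74.2)]
side0.npz rim [array([586. , 207.6]), array([236.4, 159.4]), np.float64(74.2)]
s7.npz 1216 z [109. 111. 115. 121.] X [-49. -48.  -2.  49.  50.] Y [-80. -80.   5.  84.  84.]
orange 10 [574.3102309  209.08612984 190.28326201] 194.5006048985164
t7.npz 918 z [112. 113. 115. 118.] X [-48. -47.   0.  47.  47.] Y [-84. -84. -44.  45.  63.]
orange 0
```

Basket centre is about (590,202.5) with its underside at 112 mm. Tray centre is about (588.5,204.3) with yaw −16°. I'll apply the small correction and go down 12 mm.

Emit:
arm_command:
  commands:
    - {"linear": [0.001,0.001,0.003],"dr": [0,0,0],"claw": 0.004}
    - {"linear": [0.002,0.002,0.007],"dr": [0,0,0],"claw": 0.004}
    - {"linear": [0.002,0.002,0.01],"dr": [0,0,0],"claw": 0.004}
    - {"linear": [0.002,0.002,0.012],"dr": [0,0,0],"claw": 0.004}
    - {"linear": [0.002,0.002,0.012],"dr": [0,0,0],"claw": 0.004}

```text
time: 15.37
ee_pos: [588.4, 204.1, 152.1]
eef_rot: [-179.9, -0.1, 164.0]
force: [-0.5, -0.1, -3.5]
width: 9.9
```

Emit:
arm_command:
  commands:
    - {"linear": [0,0,0],"dr": [0,0,0],"claw": 0.004}
    - {"linear": [0,0,0],"dr": [0,0,0],"claw": 0.004}
    - {"linear": [0,0,0],"dr": [0,0,0],"claw": 0.004}
    - {"linear": [0,0,0],"dr": [0,0,0],"claw": 0.004}
    - {"linear": [0,0,0],"dr": [0,0,0],"claw": 0.004}

```text
time: 15.78
ee_pos: [589.2, 204.1, 153.6]
eef_rot: [180.0, 0.0, 164.0]
force: [-0.3, -0.1, -3.4]
width: 10.3
```

Emit:
arm_command:
  commands:
    - {"linear": [0,0,0],"dr": [0,0,0],"claw": 0.004}
    - {"linear": [0,0,0],"dr": [0,0,0],"claw": 0.004}
    - {"linear": [0,0,0],"dr": [0,0,0],"claw": 0.004}
    - {"linear": [0,0,0],"dr": [0,0,0],"claw": 0.004}
    - {"linear": [0,0,0],"dr": [0,0,0],"claw": 0.004}

```text
time: 16.2
ee_pos: [589.0, 204.1, 153.3]
eef_rot: [180.0, 0.0, 164.0]
force: [0.3, 0.3, -3.3]
width: 10.3
```

```bash
python3 go.py 588.5 204.3 154 164; python3 - <<'E'
from h import *
for n in('side','top'):
    s=snap(n,n+'8.png');P=deproj(s)
    c=np.array([588.5,204.3]);a=np.radians(-16);ex=np.array([np.cos(a),np.sin(a)]);ey=np.array([-np.sin(a),np.cos(a)])
    d=P[...,:2]-c;X=d@ex;Y=d@ey;Z=P[...,2]
    m=(abs(X)<75)&(abs(Y)<110)&(Z>60)&(Z<147)&(s['depth']>0)
    w=np.stack([X[m],Y[m]],1).astype(np.float32)
    print(n,'z',np.percentile(Z[m],[1,5,25]).round(0),'X',np.percentile(X[m],[1,99]).round(0),'Y',np.percentile(Y[m],[1,99]).round(0),cv2.minAreaRect(w))
    for sg in(1,-1):   # long-wall slope -> yaw; and heights of the rim
        k=m&(X*sg>42)&(Z>125)
        if k.sum()>30: p=np.polyfit(Y[k],X[k],1);q=np.polyfit(Y[k],Z[k],1);print(sg,k.sum(),'yaw err',-np.degrees(p[0]).round(1),'tilt',np.degrees(q[0]).round(1),'z',Z[k].mean().round(0))
    if n=='side': cv2.imwrite('pics/s8c.png',s['color'][:,:,::-1])
E
```

```text
lin [ 0.0006  0.     -0.0007] dr [0.     0.     0.0005]
pos [589.  204.1 153.3] [180.   0. 164.] F [ 0.3  0.3 -3.3] w 10.3 t 16.2 q [13. 17. 13. 86.  0. 29.]
side z [ 96.  98. 102.] X [-49.  49.] Y [-80.  84.] ((0.985595703125, 2.0717391967773438), (102.86754608154297, 165.603271484375), 0.18929359316825867)
1 61 yaw err 0.3 tilt 0.5 z 135.0
-1 115 yaw err 0.1 tilt 0.8 z 137.0
top z [ 99. 100. 103.] X [-48.  47.] Y [-84.  56.] ((-0.9646148681640625, -7.3292236328125), (96.11539459228516, 153.97427368164062), 0.16466251015663147)
1 104 yaw err 0.1 tilt 0.6 z 141.0
-1 74 yaw err 0.5 tilt 0.2 z 141.0
```

View pics/s8c.png

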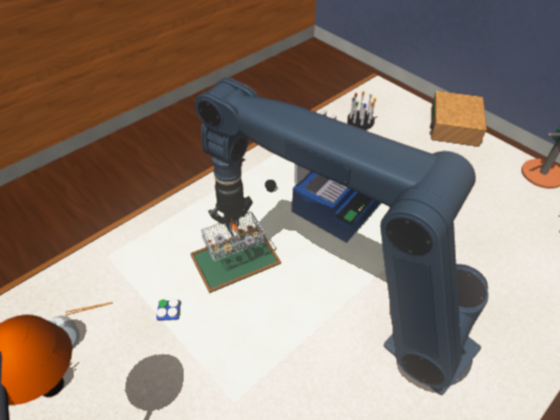

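Basket is level, square to within 0.5°, centred to within about 2 mm, and its underside is about 99 mm up. The lid plate is still upright behind the arm, near (303,170). I'm handing in.

```bash
python3 -c "
from rig import robot
print(robot.finish_job())"
```

```text
the job is handed in; nothing more can be done
None
```

The job is done and handed in at about 16 s of the 72 s allowed. The basket is held still over the green tray.

- **Stop button:** pressed until it bottomed out (TCP stopped at z ≈ 101 mm, about 18 N) while the lid was still shut.
- **Lid:** swung up by its bar to about 1.62 rad and released. It was clearly still standing after release and after the lift. In the last picture the arm hides most of it, and the visible part is still upright.
- **Basket:** I regrasped once, because the first pinch sat about 5 mm high. I then lifted it straight out and carried it sideways, clear of the lid, to the tray.

**Last checks:**

| Check | Result |
|---|---|
| Centring over the tray | within about 2 mm |
| Squareness with the tray | within about 0.5° |
| Tilt | 0.2–0.8° measured, within depth noise |
| Underside above the bench | about 99 mm |

The two cameras disagreed slightly: they put the tray's centre up to about 5 mm apart in y, and the basket's lower edge at 96 and 99 mm. I went between them for the tray centre. In the top view, part of the basket was hidden by the arm, so its centre along the tray's long side comes mainly from the side view.

I steered clear of the other bench items. The loupe and oil stand look undisturbed in the last side picture, and the holder and round basket are hidden behind the arm there. I did not measure any of the four.

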